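# Build the keyed bur-tray stack for sterilising

## Robot

A 6-joint arm with a two-finger parallel gripper is mounted at the origin on the work surface. World frame = base frame: x ahead of the robot, y to its left, z up, the work surface at z = 0. Lengths are in mm, angles in degrees, forces in N, time in s.
With the tool pointing down it reaches from about 325 to 900 mm from the base axis. Payload 6.1 kg.
Tool frame: the origin (TCP) lies at the very end of the fingers, on their centre line; the grasp point (between the pads) lies 19 mm behind it; z points along the fingers, x is the direction in which the jaws open and shut, and the axes are right-handed (so a half turn about z gives the same grasp; the last joint's range is limited). The gripper opens to 87 mm and grips with 3 to 60 N. Pads are 19 mm wide; open, the fingers measure 117 mm over their backs; the gripper's body (75 mm by 190 mm) begins 51 mm behind the grasp point.
Start: joints at [69.895, 12.628, 87.462, -0, 79.91, -7.225], TCP at [139.319, 609.267, 222.538] pointing down, gripper open.
Joint ranges: [-170.65, 170.65], [-52.31, 119.04], [5.05, 147.46], [-71.25, 251.25], [11.57, 151.72], [-153.62, 153.62]. Speed limits (degrees/s): [147.25, 147.25, 172.46, 180, 180, 180].

## Interface

Orientations are given as [roll, pitch, yaw] about the fixed x, y, z axes, in that order (R = Rz(yaw) Ry(pitch) Rx(roll)).
In Python, from rig import * gives the robot as it stands.
- The arm moves only by the tool drive_tool, never from a script. Its argument "plan" is one flat list of numbers, 4 for each row, row after row: the shift along the tool's x, y, z in mm, then the turn about the tool's z in degrees. A call has exactly 10 rows; each row is the pose to reach, as a shift and turn from the pose commanded when the call began, along the tool's axes at that moment; what a row does not reach only later rows make up. A row lasts 1/10 s, in which the tool goes at most 50 mm and 8.59 degrees, less where a joint would pass 70% of its speed; a pose out of reach is approached as far as the arm can. A call with a gripper value outside its range is refused whole. "hand" is the opening, from -1 (shut) to 1 (fully open), set as the call begins (left out, the last holds). The fingers move at their own pace and stop on an object; "newtons" is the grip in N (left out, the last holds). Time passes only in rows, so rows that repeat a pose let the fingers close, or fill a call up. It gives the time, the measured TCP pose, the force and the opening at its end, in the units of the state.
- get_state(): the state, without advancing time (a new reading comes with each control period).
- snapshot(name): name is "side" or "top"; returns the picture (480x640x3 uint8, red, green, blue); there is no depth.
- get_calibration(name): a dict with "mtx" (3x3 intrinsics, pixels), "world_from_camera" (4x4, takes a point from camera to world coordinates). Camera axes: x right, y down, z forward; pixel columns grow to the right and rows downward; lengths in mm; the calibration is good to about 2 mm. A picture is of the moment at which its call begins. get_calibration takes no time and is no camera call.
- finish_job(): hands the job in, once; it reports no verdict.
The state is a dict: "clock": time; "joint_pos": joint angles; "qd": joint speeds; "joint_torque": joint torques, N m; "eef_pos": TCP position; "tcp_rot": TCP orientation; "contact_force": force on the tool from outside, world axes, zero at the start; "wrist_torque": the same for the moment, N m; "opening": finger opening in mm.
Only numpy, scipy, OpenCV 4.12 (cv2) and the standard library are available. Lean on these libraries where they do the work, as an engineer would, in place of code of your own. Each camera call takes 0.05 s, during which the arm holds its last target. There are 200 camera calls.

## Task

Make up the sterilising stack: take the lid off the steel base by its knob and leave it lying flat on the blue mat, then stack every bur tray on the base, in any order, each fully down with its notch over the orange key of the item below. Last, unhook the handled carrier from its stand, lifting its bar past the hook's tip, and seat it on top of the stack in the same keyed way, fully down. Leave the other things on the bench where they are.

Things in the scene. Friction and masses are not known exactly. Their poses are not given: they have to be found in the camera images.
- base: Fixed round steel plinth for the stack, under the lid at first. Foot disc 48 mm radius, 6 mm thick; body 33 mm radius; at 20 to 30 mm a 12-sided wall (27 inner, 31 outer radius) round an open mouth. Origin: centre of underside on the table, z up, x points to its orange key. A tray seated on it has its origin 22 mm above this one; each next item is 28 mm higher.
- base_key (a point): Top of the base's orange key, 30 mm up. Every key stands on the mouth's floor at +x, radius 14 to 27 mm, 8 mm wide, 10 mm high, level with the wall; the notch for it is 12 mm wide, open outwards from radius 9 mm. Seated, the body rests on the wall below all round, with 2 mm play sideways and about 0.1 rad; with the key out of the notch an item stands up to 8 mm too high and tilted.
- lid: Loose grey round lid, 80 g, on the base at first (origin 22 mm above the base's). Skirt 0-8 mm (35 mm inner radius), disc of 38 mm radius at 8-12 mm, black knob in the middle, 20 mm diameter, 12-46 mm. Origin: centre of the skirt's lower edge, z up.
- mat: Fixed blue mat, 140 x 140 x 2 mm, flat on the table, empty at first. Origin: centre of its underside.
- hook: Fixed hook stand. Origin: on the table under the hook's valley, z up; the hook points along -x. A flat strip 20 mm wide, 4 mm thick, upper face 170 mm up, runs from the post (x = 53 to 67 mm) to x = -17 mm, where a 4 mm thick tip turns up to 194 mm. Foot plate 12 mm high, x = 20 to 110, y = -60 to 60 mm. Post no higher than the strip.
- hook_tip (a point): Top of the hook's upturned tip, 15 mm from the valley's middle and 24 mm above it. To unhook, raise the carrier by more than 24 and less than 50 mm, then draw it along the hook's -x by more than 55 mm.
- carrier: Loose steel tray with a handle, white inside, 160 g, hanging level from the hook at first, its axes about those of the hook. Up to 36 mm it has the sizes of a bur tray (plug, notch, body, wall, key). Origin: centre of underside, z up, x to its orange key. Uprights at y = -29 and 29 mm carry a bar along y (10 mm wide, 92-100 mm up) that lies on the hook's strip. Goes last: nothing fits over it.
- carrier_grip (a point): Point to grip the carrier, 138 mm above its origin, in the red square grip of 16 x 16 mm, 100 to 147 mm above the origin, that stands on the middle of the bar. On the hook the tip beside it reaches 116 mm above the carrier's origin.
- tray1: Loose upright aluminium bur tray, green inside, 36 mm high, 120 g; 2 to 4 alike are present. Origin: centre of underside, z up, x to its orange key. 0-8 mm: plug (25 mm radius) that enters the mouth below; 8-26: round body, 33 mm radius, grip it at any yaw; 26-36: wall round the open mouth, as on the base, and key as on the base. Notch in the plug right under its own key.
- tray2: Loose upright aluminium bur tray, green inside, 36 mm high, 120 g; 2 to 4 alike are present. Origin: centre of underside, z up, x to its orange key. 0-8 mm: plug (25 mm radius) that enters the mouth below; 8-26: round body, 33 mm radius, grip it at any yaw; 26-36: wall round the open mouth, as on the base, and key as on the base. Notch in the plug right under its own key.
- tray3: Loose upright aluminium bur tray, green inside, 36 mm high, 120 g; 2 to 4 alike are present. Origin: centre of underside, z up, x to its orange key. 0-8 mm: plug (25 mm radius) that enters the mouth below; 8-26: round body, 33 mm radius, grip it at any yaw; 26-36: wall round the open mouth, as on the base, and key as on the base. Notch in the plug right under its own key.
- tray4: Loose upright aluminium bur tray, green inside, 36 mm high, 120 g; 2 to 4 alike are present. Origin: centre of underside, z up, x to its orange key. 0-8 mm: plug (25 mm radius) that enters the mouth below; 8-26: round body, 33 mm radius, grip it at any yaw; 26-36: wall round the open mouth, as on the base, and key as on the base. Notch in the plug right under its own key.
- model: Bystander: small pink and white plaster jaw model, 36 x 40 x 24 mm. Origin: centre of its underside. Leave alone.
- dish: Bystander: small amber glass dish, 36 mm across, 22 mm high. Origin: centre of its underside. Leave alone.
- flask: Bystander: blue bottle, 60 mm across, 150 mm high. Origin: centre of its underside. Leave alone.
- phone: Bystander: black phone lying flat, 150 x 74 x 9 mm. Origin: centre of its underside. Leave alone.
- jar: Bystander: white jar, 56 mm across, 60 mm high. Origin: centre of its underside. Leave alone.
- mouse: Bystander: black computer mouse, 64 mm across, 34 mm high. Origin: centre of its underside. Leave alone.

How it is judged (in metres and radians):
On the way, in this order (a step that is already met when the one before it is completed fails the run):
1. the lid lies flat on the mat (horizontal distance between lid and mat below 0.045 m and z of lid in the frame of mat between -0.001 and 0.006 m and angle between lid's own z axis and vertical below 0.1 rad and linear speed of lid below 0.02 m/s), for 0.2 s.
2. every bur tray present is stacked on the base, fully down on the key below ((z of tray1 in the frame of base between 0.019 and 0.025 m or z of tray1 in the frame of base between 0.047 and 0.053 m or z of tray1 in the frame of base between 0.075 and 0.081 m or z of tray1 in the frame of base between 0.103 and 0.109 m) and horizontal distance between each of tray1, tray2, tray3, tray4 and base below 0.012 m and angle between each of tray1, tray2, tray3, tray4's own z axis and vertical below 0.07 rad and angle between the x axis of each of tray1, tray2, tray3, tray4 and the x axis of base, either way round below 0.35 rad and linear speed of each of tray1, tray2, tray3, tray4 below 0.02 m/s and (z of tray2 in the frame of base between 0.019 and 0.025 m or z of tray2 in the frame of base between 0.047 and 0.053 m or z of tray2 in the frame of base between 0.075 and 0.081 m or z of tray2 in the frame of base between 0.103 and 0.109 m) and (z of tray3 in the frame of base between 0.019 and 0.025 m or z of tray3 in the frame of base between 0.047 and 0.053 m or z of tray3 in the frame of base between 0.075 and 0.081 m or z of tray3 in the frame of base between 0.103 and 0.109 m) and (z of tray4 in the frame of base between 0.019 and 0.025 m or z of tray4 in the frame of base between 0.047 and 0.053 m or z of tray4 in the frame of base between 0.075 and 0.081 m or z of tray4 in the frame of base between 0.103 and 0.109 m)), for 0.2 s.
3. the carrier is off the hook and fully down on top of the stack ((z of carrier in the frame of base between 0.075 and 0.081 m or z of carrier in the frame of base between 0.103 and 0.109 m or z of carrier in the frame of base between 0.131 and 0.137 m) and horizontal distance between carrier and base below 0.012 m and angle between carrier's own z axis and vertical below 0.07 rad and angle between the x axis of carrier and the x axis of base, either way round below 0.35 rad and linear speed of carrier below 0.02 m/s), for 0.2 s.
At the end, for the whole second after the job is handed in: Lid flat on the mat (centres within 45 mm); every tray present in the stack at a proper height (+-3 mm), upright (0.07 rad), within 12 mm of the base's axis, key in line with the base's (0.35 rad); carrier seated likewise on top; all at rest and let go (all of step 1 and all of step 2 and all of step 3 and contact force between the fingers and lid below 0.2 N and contact force between the fingers and carrier below 0.2 N and contact force between the fingers and tray1 below 0.2 N and contact force between the fingers and tray2 below 0.2 N and contact force between the fingers and tray3 below 0.2 N and contact force between the fingers and tray4 below 0.2 N); the robot touches nothing.
It fails at once if one of the bystanders (jaw model, dish, bottle, phone, jar, mouse) is moved by more than 3 cm (distance of any of model, dish, flask, phone, jar, mouse from where it was at the start of the episode above 0.03 m).
Of tray1, tray2, tray3, tray4 only 2 to 4 are there at a start; the rules pass over those that are not, and their reading is None.
At some moment in a run one of lid, tray1, tray2, tray3, tray4 may be knocked a few centimetres aside while the robot is not near it.
It also fails if it takes over 210 s, if anything falls off the work surface, if the arm or the gripper's body presses on something with over 40 N, if the wrist force passes 120 N, or if a joint passes its speed limit or range.

## Working session

There is one attempt and no reset: what is moved stays moved. The work goes in short steps, Python scripts to look and compute and a tool call to move; the robot and the scene stay as the last step left them, time stands still between calls to the robot, and variables do not carry over. Pictures are saved under pics/ and viewed, about 12 in all and at most 16, crops included, and the job is handed in when it is done.

Besides the shell and the picture viewer there is one more tool, called after "Request:" by a JSON object that holds its "name" and its "arguments", one argument or row to a line. drive_tool: Moves the arm, as the interface text tells. Its arguments: {"type":"object","properties":{"plan":{"type":"array","items":{"type":"number"}},"hand":{"type":"number"},"newtons":{"type":"number"}},"required":["plan"]}

```bash
mkdir -p pics
cat > h.py <<'E'
from rig import *
import numpy as np, cv2
def snap(n,f):
    im=snapshot(n); cv2.imwrite(f'pics/{f}.png',im[:,:,::-1]); return im
def crop(im,f,x0,y0,x1,y1,s):
    cv2.imwrite(f'pics/{f}.png',cv2.resize(im[y0:y1,x0:x1,::-1],None,fx=s,fy=s,interpolation=cv2.INTER_CUBIC))
def w(n,u,v,z):
    c=get_calibration(n);T=np.array(c['world_from_camera']);d=T[:3,:3]@np.linalg.solve(np.array(c['mtx']),[u,v,1]);o=T[:3,3]
    return o+d*(z-o[2])/d[2]
def px(n,p):
    c=get_calibration(n);T=np.linalg.inv(np.array(c['world_from_camera']));q=np.array(c['mtx'])@(T[:3,:3]@np.array(p)+T[:3,3]);return q[:2]/q[2]
E
python3 - <<'E'
from h import *
np.set_printoptions(precision=2,suppress=True)
print(get_state())
for n in('top','side'):
    print(get_calibration(n)); snap(n,n+'0')
E
```

```text
{'clock': 0.0, 'joint_pos': array([69.89, 12.68, 87.53,  0.  , 79.91, -7.22]), 'qd': array([-0.04,  0.06,  0.01,  0.15,  0.02, -0.05]), 'joint_torque': array([ -0.  , -49.46, -38.74,   0.07,   0.06,  -0.  ]), 'eef_pos': array([139.1 , 608.68, 221.4 ]), 'tcp_rot': array([-179.98,    0.11,   77.12]), 'contact_force': array([0.73, 0.36, 0.75]), 'wrist_torque': array([-0.01, -0.01,  0.  ]), 'opening': 86.83634505785724}
{'mtx': array([[453.41,   0.  , 321.11],
       [  0.  , 453.41, 243.74],
       [  0.  ,   0.  ,   1.  ]]), 'world_from_camera': array([[  -0.02,   -1.  ,    0.09,  452.96],
       [  -1.  ,    0.02,    0.01,  -34.06],
       [  -0.02,   -0.09,   -1.  , 1402.42],
       [   0.  ,    0.  ,    0.  ,    1.  ]])}
{'mtx': array([[447.19,   0.  , 312.09],
       [  0.  , 447.19, 240.41],
       [  0.  ,   0.  ,   1.  ]]), 'world_from_camera': array([[   0.81,   -0.37,    0.46,   60.09],
       [  -0.59,   -0.51,    0.63, -705.53],
       [  -0.  ,   -0.78,   -0.63,  852.21],
       [   0.  ,    0.  ,    0.  ,    1.  ]])}
```

View pics/top0.png

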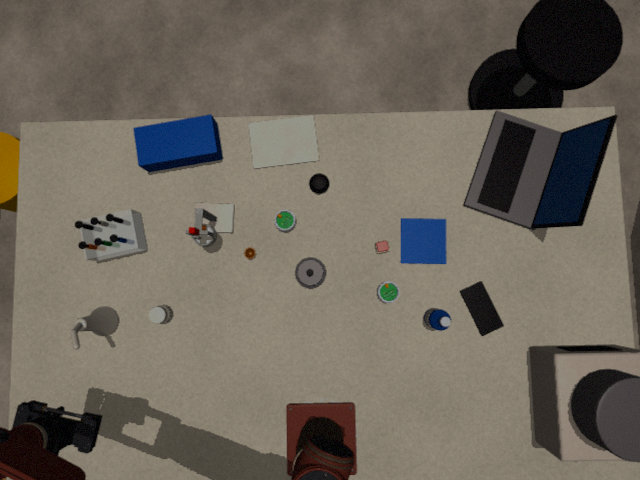

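View pics/side0.png

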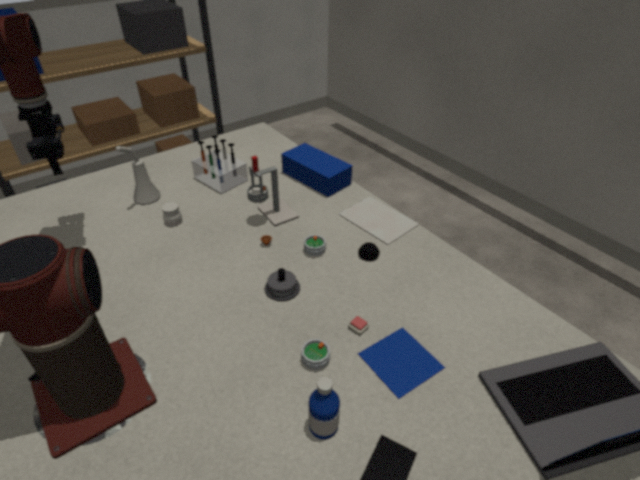

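The top view shows two trays at (285,221) and (388,292), the lid on the base at (310,272), the mat at (424,241) and the carrier's red grip at (193,231). I'll enlarge these.

Run:
```python
import cv2,numpy as np
t=cv2.imread('pics/top0.png');s=cv2.imread('pics/side0.png')
def c(i,x,y,h,n=260): return cv2.resize(i[y-h:y+h,x-h:x+h],(n,n),interpolation=cv2.INTER_CUBIC)
r1=np.hstack([c(t,285,221,20),c(t,388,292,20),c(t,310,272,24)])
r2=np.hstack([c(t,208,225,36),c(s,268,190,44),c(s,315,352,26)])
cv2.imwrite('pics/c1.png',np.vstack([r1,r2]))
```

```text
(no output)
```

View pics/c1.png

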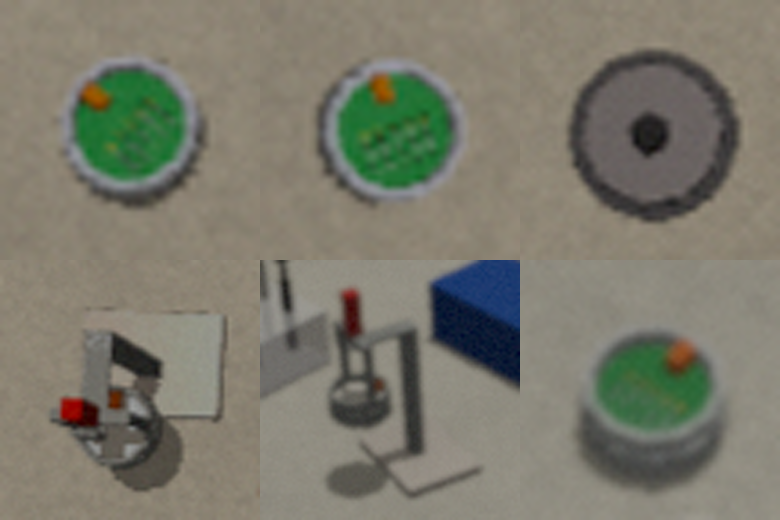

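The crops show the keys of both trays at the upper left and top. The hook strip runs down the image, so its -x is roughly world -x. The base key is hidden under the lid. Next I compute positions.

```bash
cat >> h.py <<'E'
from scipy.optimize import least_squares
g=np.mgrid[-31:31.1:1,-31:31.1:1].reshape(2,-1).T
def tray_fit(n,im,u,v,z0,hw=17):
    """centre of the tray with underside z0 near pixel u,v from its coloured floor; key direction (deg)"""
    hsv=cv2.cvtColor(im,cv2.COLOR_RGB2HSV).astype(int);H,S=hsv[...,0],hsv[...,1]
    sub=np.zeros(H.shape,bool);u,v=int(u),int(v);sub[v-hw:v+hw,u-hw:u+hw]=1
    gr=sub&(H>45)&(H<75)&(S>110);orr=sub&(H>2)&(H<20)&(S>150)
    m=np.argwhere(cv2.morphologyEx((gr|orr).astype('u1'),cv2.MORPH_CLOSE,np.ones((5,5))))[:,::-1].mean(0)
    o=np.array(get_calibration(n)['world_from_camera'])[:3,3]
    def pred(c):
        f=g[np.hypot(*g.T)<26.5]+c;F=np.c_[f,np.full(len(f),z0+26)]
        t=10/(o[2]-F[:,2]);P=F+(o-F)*t[:,None];k=np.hypot(*(P[:,:2]-c).T)<26.5
        return np.mean([px(n,q) for q in F[k][::3]],0)
    c=least_squares(lambda c:pred(c)-m,w(n,*m,z0+30)[:2],diff_step=1e-3).x
    ok=np.argwhere(orr)[:,::-1].mean(0);k=w(n,*ok,z0+35)[:2]-c
    return c,np.degrees(np.arctan2(k[1],k[0])),np.hypot(*k),gr.sum(),orr.sum()
E
python3 - <<'E'
from h import *
np.set_printoptions(precision=1,suppress=True)
t=cv2.imread('pics/top0.png')[:,:,::-1].copy();s=cv2.imread('pics/side0.png')[:,:,::-1].copy()
print('A',tray_fit('top',t,285,221,0),tray_fit('side',s,315,243,0))
print('B',tray_fit('top',t,389,292,0),tray_fit('side',s,316,352,0))
print('lid disc',w('top',310.9,272.7,34),'knob',w('top',310,272.7,68),w('side',281.5,272,68))
hsv=cv2.cvtColor(t,cv2.COLOR_RGB2HSV).astype(int)
b=(hsv[...,0]>100)&(hsv[...,0]<125)&(hsv[...,1]>150);b[:,:395]=0;b[:,450:]=0;b[270:]=0
p=np.argwhere(b)[:,::-1];print('mat',w('top',*p.mean(0),2),cv2.minAreaRect(p.astype('f4')))
for q in((234.3,204.2),(232.4,232.5),(195.5,202.8)): print('plate',w('top',*q,12))
print('grip',w('top',191.9,230.5,225),'side top',w('side',224+350*88/260-260*88/260,146+(293-260)*88/260,225))
for n,im in(('top',t),('side',s)):
    h=cv2.cvtColor(im,cv2.COLOR_RGB2HSV).astype(int)
    r=((h[...,0]<4)|(h[...,0]>174))&(h[...,1]>190)&(h[...,2]>90)
    x=slice(180,210) if n=='top' else slice(245,265);y=slice(215,245) if n=='top' else slice(145,180)
    q=np.argwhere(r[y,x])[:,::-1]+[x.start,y.start];print(n,q.min(0),q.max(0),q.mean(0),w(n,*q.mean(0),201))
E
```

```text
Traceback (most recent call last):
  File "h.py", line 25, in tray_fit
    c=least_squares(lambda c:pred(c)-m,w(n,*m,z0+30)[:2],diff_step=1e-3).x
      ~~~~~~~~~~~~~^^^^^^^^^^^^^^^^^^^^^^^^^^^^^^^^^^^^^^^^^^^^^^^^^^^^^
  File "h.py", line 25, in <lambda>
    c=least_squares(lambda c:pred(c)-m,w(n,*m,z0+30)[:2],diff_step=1e-3).x
                             ~~~~^^^
  File "h.py", line 24, in pred
    return np.mean([px(n,q) for q in F[k][::3]],0)
                    ~~^^^^^
  File "h.py", line 11, in px
    c=get_calibration(n);T=np.linalg.inv(np.array(c['world_from_camera']));q=np.array(c['mtx'])@(T[:3,:3]@np.array(p)+T[:3,3]);return q[:2]/q[2]
ValueError: time passes only in moves, steps and waits
```

```bash
sed -i 's/^def snap(/_gc=get_calibration\n_C={n:_gc(n) for n in ("top","side")}\ndef get_calibration(n): return _C[n]\ndef snap(/' h.py
cat > m0.py <<'E'
from h import *
np.set_printoptions(precision=1,suppress=True)
t=cv2.imread('pics/top0.png')[:,:,::-1].copy();s=cv2.imread('pics/side0.png')[:,:,::-1].copy()
print('A',tray_fit('top',t,285,221,0),tray_fit('side',s,315,243,0))
print('B',tray_fit('top',t,389,292,0),tray_fit('side',s,316,352,0))
print('lid disc',w('top',310.9,272.7,34),'knob',w('top',310,272.7,68),w('side',281.5,272,68))
hsv=cv2.cvtColor(t,cv2.COLOR_RGB2HSV).astype(int)
b=(hsv[...,0]>100)&(hsv[...,0]<125)&(hsv[...,1]>150);b[:,:395]=0;b[:,450:]=0;b[270:]=0
p=np.argwhere(b)[:,::-1];print('mat',w('top',*p.mean(0),2),cv2.minAreaRect(p.astype('f4')))
for q in((234.3,204.2),(232.4,232.5),(195.5,202.8)): print('plate',w('top',*q,12))
for n,im in(('top',t),('side',s)):
    h=cv2.cvtColor(im,cv2.COLOR_RGB2HSV).astype(int)
    r=((h[...,0]<4)|(h[...,0]>174))&(h[...,1]>190)&(h[...,2]>90)
    x=slice(180,210) if n=='top' else slice(245,265);y=slice(215,245) if n=='top' else slice(145,180)
    q=np.argwhere(r[y,x])[:,::-1]+[x.start,y.start];print(n,q.min(0),q.max(0),q.mean(0),w(n,*q.mean(0),201))
E
python3 m0.py
```

```text
A (array([656.,  97.]), np.float64(51.66746447298349), np.float64(20.790397451724264), np.int64(196), np.int64(8)) (array([658.2, 101.8]), np.float64(50.29941330378793), np.float64(11.183804500522832), np.int64(63), np.int64(5))
B (array([ 430.2, -211.9]), np.float64(18.0144964022712), np.float64(21.207876772682162), np.int64(205), np.int64(5)) (array([ 433. , -207.5]), np.float64(2.0899983981106756), np.float64(14.346663897230895), np.int64(142), np.int64(18))
lid disc [492.2  19.   34. ] knob [491.2  20.4  68. ] [489.8  15.4  68. ]
mat [ 583.5 -327.3    2. ] ((423.0, 241.0), (44.0, 44.0), 90.0)
plate [711.1 254.4  12. ]
plate [622.5 260.7  12. ]
plate [718.5 375.8  12. ]
top [189 228] [194 232] [191.5 230. ] [608.8 330.6 201. ]
side [253 158] [255 158] [254. 158.] [622.5 357.1 201. ]
```

```bash
cat > go.py <<'E'
import sys; from h import *
def go(x,y,z,yaw=None):
    s=get_state();p=s['eef_pos'];a=s['tcp_rot'][2];r=np.radians(a);d=np.array([x,y,z])-p
    sh=[d[0]*np.cos(r)+d[1]*np.sin(r), d[0]*np.sin(r)-d[1]*np.cos(r), -d[2]]
    t=0 if yaw is None else -((yaw-a+90)%180-90)   # tool z points down
    print('at',p.round(1),'yaw',a.round(1),'j6',s['joint_pos'][5].round(),'F',s['contact_force'].round(1),'open',round(s['opening'],1),'t',round(s['clock'],1))
    print('shift',np.round(sh,1),'turn',round(float(t),1),'/10:',np.round(np.array(sh)/10,1))
if __name__=='__main__': go(*[float(v) for v in sys.argv[1:]])
E
python3 go.py 491.5 19 222
```

```text
at [139.1 608.7 221.5] yaw 77.1 j6 -7.0 F [-1.4 -0.7 -0.1] open 87.1 t 0.1
shift [-496.4  475.    -0.5] turn 0.0 /10: [-49.6  47.5  -0. ]
```

Request:
{"name": "drive_tool", "arguments": {
  "plan": [-15,14,0,0,-40,38,0,0,-70,67,0,0,-100,96,0,0,-130,124,0,0,-160,153,0,0,-190,182,0,0,-220,210,0,0,-240,230,0,0,-250,239,0,0],
  "hand": 0.3
}}

```text
clock: 1.1
eef_pos: [317.5, 310.2, 222.3]
tcp_rot: [180.0, 0.0, 77.0]
contact_force: [-0.1, 0.2, -0.5]
opening: 56.4
```

Request:
{"name": "drive_tool", "arguments": {
  "plan": [-15,14,0,0,-40,38,0,0,-70,67,0,0,-100,96,0,0,-130,124,0,0,-160,153,0,0,-190,182,0,0,-220,210,0,0,-236,226,0,0,-246,236,0,0]
}}

```text
clock: 2.1
eef_pos: [492.2, 18.1, 222.1]
tcp_rot: [-180.0, 0.0, 77.0]
contact_force: [-0.6, 1.3, -0.3]
opening: 56.7
```

```bash
python3 go.py 491.5 19 39
```

```text
at [492.2  18.1 222.1] yaw 77.0 j6 -84.0 F [-0.6  1.3 -0.3] open 56.7 t 2.1
shift [  0.7  -0.9 183.1] turn 0.0 /10: [ 0.1 -0.1 18.3]
```

Request:
{"name": "drive_tool", "arguments": {
  "plan": [0,0,15,0,0,0,40,0,0,0,70,0,0,0,100,0,0,0,125,0,0,0,145,0,0,0,160,0,0,0,172,0,0,0,179,0,0,-1,182,0]
}}

```text
clock: 3.1
eef_pos: [490.1, 20.7, 39.7]
tcp_rot: [-179.9, 0.0, 77.2]
contact_force: [-0.4, -0.0, -0.2]
opening: 56.8
```

Request:
{"name": "drive_tool", "arguments": {
  "plan": [0,0,0,0,0,0,0,0,0,0,0,0,0,0,0,0,0,0,0,0,0,0,0,0,0,0,0,0,0,0,0,0,0,0,0,0,0,0,0,0],
  "hand": -1,
  "newtons": 20
}}

```text
clock: 4.1
eef_pos: [491.2, 20.1, 40.9]
tcp_rot: [180.0, -0.0, 77.1]
contact_force: [-0.4, 0.8, 4.5]
opening: 19.4
```

Request:
{"name": "drive_tool", "arguments": {
  "plan": [0,0,-2,0,0,0,-5,0,0,0,-10,0,0,0,-18,0,0,0,-28,0,0,0,-38,0,0,0,-48,0,0,0,-55,0,0,0,-59,0,0,0,-60,0]
}}

```text
clock: 5.1
eef_pos: [491.2, 20.0, 101.2]
tcp_rot: [179.9, -0.0, 77.1]
contact_force: [-0.3, -0.1, -0.4]
opening: 19.3
```

```bash
python3 go.py 583 -326 100;python3 - <<'E'
from h import *
a=snap('side','s1');
cv2.imwrite('pics/c2.png',cv2.resize(a[220:320,220:350,::-1],None,fx=4,fy=4,interpolation=cv2.INTER_CUBIC))
E
```

```text
at [491.2  20.  101.2] yaw 77.1 j6 -84.0 F [-0.3 -0.1 -0.4] open 19.3 t 5.1
shift [-316.9  166.6    1.2] turn 0.0 /10: [-31.7  16.7   0.1]
```

View pics/c2.png

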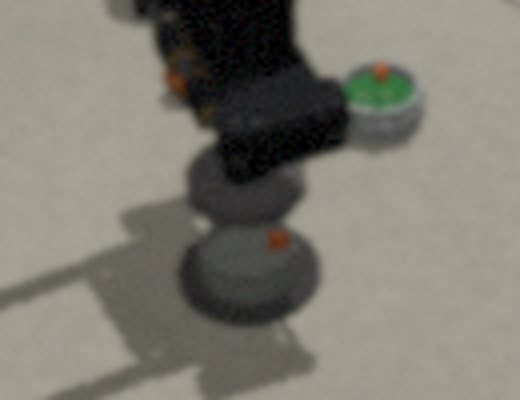

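The lid hangs level in the gripper, and the base's orange key is visible at crop (278,238).

Request:
{"name": "drive_tool", "arguments": {
  "plan": [-12,6,0,0,-35,18,0,0,-75,39,0,0,-115,60,0,0,-155,81,0,0,-195,102,0,0,-235,123,0,0,-275,144,0,0,-303,159,0,0,-317,167,0,0]
}}

```text
clock: 6.15
eef_pos: [582.3, -330.4, 99.5]
tcp_rot: [-180.0, 0.0, 77.0]
contact_force: [-0.9, 0.5, -1.0]
opening: 19.3
```

Request:
{"name": "drive_tool", "arguments": {
  "plan": [0,0,10,0,0,0,25,0,0,0,40,0,0,0,53,0,0,0,63,0,0,0,70,0,0,0,74,0,0,0,77,0,0,0,79,0,0,0,80,0]
}}

```text
clock: 7.15
eef_pos: [583.2, -326.4, 20.9]
tcp_rot: [180.0, 0.0, 77.1]
contact_force: [-1.9, -0.4, 5.8]
opening: 19.6
```

```bash
python3 go.py 583 -326 20
```

```text
at [ 583.2 -326.4   20.9] yaw 77.1 j6 -113.0 F [-1.9 -0.4  5.8] open 19.6 t 7.2
shift [ 0.3 -0.3  0.9] turn 0.0 /10: [ 0.  -0.   0.1]
```

Contact force is 5.8 N up, so the lid is down. I release and go up.

Request:
{"name": "drive_tool", "arguments": {
  "plan": [0,0,0,0,0,0,0,0,0,0,0,0,0,0,0,0,0,0,0,0,0,0,-5,0,0,0,-20,0,0,0,-50,0,0,0,-80,0,0,0,-100,0],
  "hand": 0.3
}}

```text
clock: 8.15
eef_pos: [584.2, -327.0, 124.8]
tcp_rot: [179.8, 0.1, 77.1]
contact_force: [-0.1, -0.2, 0.3]
opening: 56.9
```

Run:
```python
from h import *
a=snap('top','t2'); b=snap('side','s2')
def c(i,x,y,h,n=260): return cv2.resize(i[y-h:y+h,x-h:x+h,::-1],(n,n),interpolation=cv2.INTER_CUBIC)
cv2.imwrite('pics/c3.png',np.vstack([np.hstack([c(a,310,272,20),c(b,282,287,20),c(b,402,362,45)]),np.hstack([c(a,285,221,20),c(a,389,292,20),c(b,268,190,44)])]))
print(tray_fit('top',a,285,221,0),tray_fit('top',a,389,292,0))
```

```text
(array([655.7938034 ,  96.91660219]), np.float64(51.37694278474822), np.float64(20.995212711543566), np.int64(194), np.int64(8)) (array([ 423.79136858, -231.26720568]), np.float64(-126.51816821170172), np.float64(11.148178295193947), np.int64(168), np.int64(336))
```

View pics/c3.png

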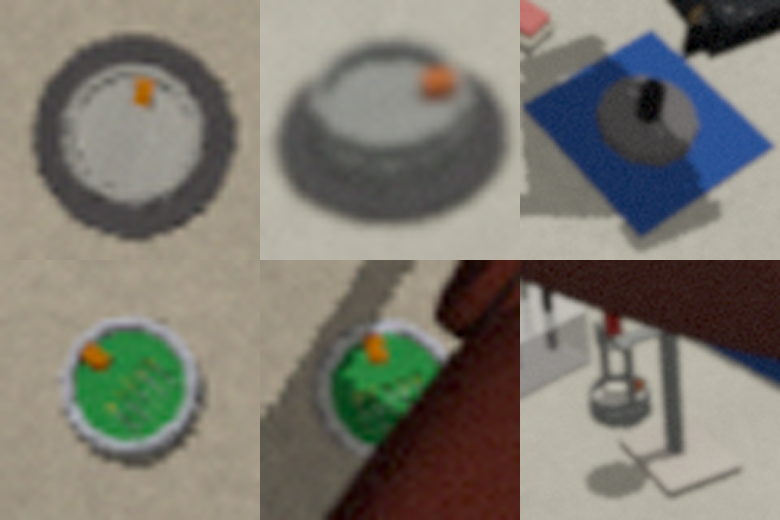

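The base key points roughly world +x, the lid lies flat on the mat, and tray A is unmoved. Now the base position and key yaw.

```bash
python3 - <<'E'
from h import *
np.set_printoptions(precision=1,suppress=True)
a=cv2.imread('pics/t2.png')[:,:,::-1].copy()
g=cv2.GaussianBlur(cv2.cvtColor(a,cv2.COLOR_RGB2GRAY),(3,3),0)
G=g[250:296,288:334];bg=np.median(g[240:252,288:334]);print('bg',bg,G[23,:].tolist())
m=(G<bg-25).astype('u1');n,l,st,_=cv2.connectedComponentsWithStats(m);k=1+st[1:,4].argmax()
cs,_=cv2.findContours((l==k).astype('u1'),cv2.RETR_EXTERNAL,cv2.CHAIN_APPROX_NONE)
e=cv2.fitEllipse(cs[0]);print(e,'foot',w('top',e[0][0]+288,e[0][1]+250,4))
c=w('top',310.0,272.0,30);print('wall',c)
hsv=cv2.cvtColor(a,cv2.COLOR_RGB2HSV).astype(int)
o=(hsv[...,0]>2)&(hsv[...,0]<20)&(hsv[...,1]>120);o[:258]=0;o[276:]=0;o[:,:303]=0;o[:,320:]=0
k=np.argwhere(o);wt=hsv[o][:,1];q=(k*wt[:,None]).sum(0)/wt.sum();kk=w('top',q[1],q[0],30);print(len(k),q[::-1],kk)
for c in (np.array([491.5,19.5]),):
  d=kk[:2]-c;print(np.degrees(np.arctan2(d[1],d[0])),np.hypot(*d))
E
python3 go.py 656 97 140
```

```text
bg 153.0 [152, 151, 152, 151, 152, 149, 131, 97, 74, 68, 75, 97, 120, 137, 149, 153, 151, 150, 149, 149, 148, 148, 149, 150, 153, 155, 154, 153, 154, 154, 152, 145, 122, 90, 71, 67, 69, 83, 117, 147, 155, 153, 151, 149, 149, 148]
((22.252748489379883, 22.565656661987305), (31.148256301879883, 31.3060245513916), 12.699679374694824) foot [493.5  22.2   4. ]
wall [494.4  21.9  30. ]
9 [311.6 265.6] [513.7  16.7  30. ]
-7.295248544687014 22.420824233581058
at [ 585.7 -328.   126.7] yaw 77.1 j6 -113.0 F [-0.1  0.  -0.1] open 56.5 t 8.2
shift [430.  -26.2 -13.3] turn 0.0 /10: [43.  -2.6 -1.3]
```

Request:
{"name": "drive_tool", "arguments": {
  "plan": [15,-1,0,0,50,-3,0,0,98,-6,0,0,146,-9,0,0,194,-12,0,0,242,-15,0,0,290,-18,0,0,338,-21,0,0,380,-24,0,0,410,-26,0,0],
  "hand": 1
}}

```text
clock: 9.25
eef_pos: [647.2, 83.5, 118.6]
tcp_rot: [-179.8, -0.0, 77.2]
contact_force: [0.5, -0.8, 1.3]
opening: 87.0
```

```bash
python3 go.py 653.5 95 4
```

```text
at [647.2  83.5 118.6] yaw 77.2 j6 -77.0 F [ 0.5 -0.8  1.3] open 87.0 t 9.2
shift [ 12.6   3.6 114.6] turn 0.0 /10: [ 1.3  0.4 11.5]
```

Request:
{"name": "drive_tool", "arguments": {
  "plan": [0,0,0,0,0,0,0,0,0,0,5,0,0,0,15,0,0,0,30,0,0,0,45,0,0,0,55,0,0,0,58,0,0,0,60,0,0,0,60,0]
}}

```text
clock: 10.25
eef_pos: [649.2, 79.3, 60.6]
tcp_rot: [180.0, -0.0, 77.1]
contact_force: [-0.1, -0.1, 0.3]
opening: 86.8
```

```bash
python3 go.py 653.5 95 4
```

```text
at [649.2  79.3  60.6] yaw 77.1 j6 -77.0 F [-0.1 -0.1  0.3] open 86.8 t 10.2
shift [16.2  0.7 56.6] turn 0.0 /10: [1.6 0.1 5.7]
```

Request:
{"name": "drive_tool", "arguments": {
  "plan": [6,0,0,0,13,1,0,0,16,1,3,0,16,1,10,0,16,1,20,0,16,1,32,0,16,1,43,0,16,1,51,0,16,1,55,0,16,1,57,0]
}}

```text
clock: 11.25
eef_pos: [653.2, 94.6, 2.7]
tcp_rot: [-179.9, 0.0, 77.1]
contact_force: [-0.2, 0.2, -1.0]
opening: 87.3
```

Request:
{"name": "drive_tool", "arguments": {
  "plan": [0,0,0,0,0,0,0,0,0,0,0,0,0,0,0,0,0,0,0,0,0,0,0,0,0,0,0,0,0,0,0,0,0,0,0,0,0,0,0,0],
  "hand": -1,
  "newtons": 8
}}

```text
clock: 12.25
eef_pos: [654.1, 94.9, 4.2]
tcp_rot: [179.9, -0.0, 77.1]
contact_force: [-0.4, 2.1, 5.4]
opening: 65.8
```

Request:
{"name": "drive_tool", "arguments": {
  "plan": [0,0,0,0,0,0,0,0,0,0,0,0,0,0,0,8,0,0,0,16,0,0,0,24,0,0,0,32,0,0,0,40,0,0,0,48,0,0,0,56],
  "hand": 1
}}

```text
clock: 13.25
eef_pos: [653.1, 94.5, 3.0]
tcp_rot: [-180.0, 0.1, 20.8]
contact_force: [0.3, -0.3, -1.4]
opening: 87.0
```

Request:
{"name": "drive_tool", "arguments": {
  "plan": [0,0,0,8,0,0,0,16,0,0,0,24,0,0,0,30,0,0,0,34,0,0,0,34,0,0,0,34,0,0,0,34,0,0,0,34,0,0,0,34]
}}

```text
clock: 14.25
eef_pos: [653.5, 94.7, 3.5]
tcp_rot: [180.0, 0.0, -12.9]
contact_force: [-0.1, -0.8, -1.1]
opening: 87.3
```

Request:
{"name": "drive_tool", "arguments": {
  "plan": [0,0,0,0,0,0,0,0,0,0,0,0,0,0,0,0,0,0,0,0,0,0,0,0,0,0,0,0,0,0,0,0,0,0,0,0,0,0,0,0],
  "hand": -1,
  "newtons": 20
}}

```text
clock: 15.25
eef_pos: [653.6, 94.7, 3.6]
tcp_rot: [180.0, -0.0, -12.9]
contact_force: [1.1, -1.6, -0.1]
opening: 65.6
```

```bash
python3 - <<'E'
from h import *
a=snap('top','t3'); b=snap('side','s3')
def c(i,x,y,h,n=300): return cv2.resize(i[y-h:y+h,x-h:x+h,::-1],(n,n),interpolation=cv2.INTER_CUBIC)
cv2.imwrite('pics/c4.png',np.hstack([c(a,285,221,30),c(b,315,243,30)]))
E
python3 go.py 491 20 60
```

```text
at [653.7  94.7   3.6] yaw -12.9 j6 14.0 F [ 0.6 -0.2 -0.4] open 65.7 t 15.3
shift [-141.9  109.   -56.4] turn 0.0 /10: [-14.2  10.9  -5.6]
```

View pics/c4.png

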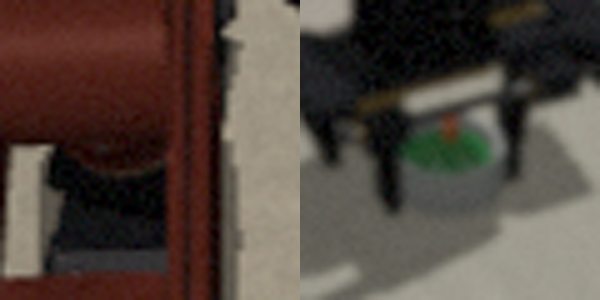

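The tray is squarely between the fingers. Now I let go and step aside, so the camera reading of this known position gives the camera-to-robot offset.

Request:
{"name": "drive_tool", "arguments": {
  "plan": [0,0,0,0,0,0,0,0,0,0,0,0,0,0,0,0,0,0,-5,0,0,0,-15,0,0,0,-35,0,0,0,-60,0,0,0,-80,0,0,0,-90,0],
  "hand": 1
}}

```text
clock: 16.35
eef_pos: [655.3, 94.8, 97.2]
tcp_rot: [-179.9, -0.3, -12.9]
contact_force: [1.0, -0.4, 0.4]
opening: 87.2
```

Request:
{"name": "drive_tool", "arguments": {
  "plan": [3,12,0,0,10,40,0,0,19,80,0,0,27,120,0,0,36,160,0,0,45,195,0,0,50,220,0,0,54,235,0,0,56,243,0,0,56,244,0,0]
}}

```text
clock: 17.35
eef_pos: [653.4, -156.2, 92.8]
tcp_rot: [-180.0, 0.1, -12.9]
contact_force: [0.3, 0.2, 0.2]
opening: 86.9
```

```bash
python3 - <<'E'
from h import *
for i in range(3):
    a=snap('top','t4'); print(tray_fit('top',a,285,221,0))
E
python3 go.py 653.6 94.7 90
```

```text
(array([653.5954836 ,  94.98556863]), np.float64(49.67918474991124), np.float64(20.57359531895303), np.int64(197), np.int64(8))
(array([653.51774261,  95.07348973]), np.float64(50.53786321585866), np.float64(20.539276504061768), np.int64(197), np.int64(9))
(array([653.56310956,  95.09942097]), np.float64(50.552389329236384), np.float64(20.31470540270306), np.int64(195), np.int64(7))
at [ 653.7 -154.4   93.3] yaw -12.8 j6 -7.0 F [ 0.4 -0.2 -0.1] open 86.8 t 17.5
shift [ -55.4 -242.9    3.3] turn 0.0 /10: [ -5.5 -24.3   0.3]
```

```bash
python3 - <<'E'
from h import *
np.set_printoptions(precision=1,suppress=True)
from scipy.ndimage import map_coordinates as mc
for f in('t2','t4'):
    a=cv2.imread(f'pics/{f}.png')[:,:,::-1].copy();g=cv2.cvtColor(a,cv2.COLOR_RGB2GRAY).astype(float)
    c0=np.array([310.3,272.6]);pts=[]
    for t in np.radians(np.arange(0,360,6)):
        r=np.arange(12,20,.1);p=mc(g,[c0[1]+r*np.sin(t),c0[0]+r*np.cos(t)],order=1)
        i=np.argmax(np.convolve(np.gradient(p),np.ones(9),'same')[8:-8])+8;pts.append(c0+r[i]*np.array([np.cos(t),np.sin(t)]))
    e=cv2.fitEllipse(np.array(pts,'f4'));c=w('top',*e[0],5)[:2];print(f,e,'foot',c)
    hsv=cv2.cvtColor(a,cv2.COLOR_RGB2HSV).astype(int)
    o=(hsv[...,0]>2)&(hsv[...,0]<20)&(hsv[...,1]>120);o[:258]=0;o[276:]=0;o[:,:303]=0;o[:,320:]=0
    k=np.argwhere(o);wt=hsv[o][:,1];q=(k*wt[:,None]).sum(0)/wt.sum();kk=w('top',q[1],q[0],30)[:2]
    d=kk-c;print(kk,np.degrees(np.arctan2(d[1],d[0])),np.hypot(*d))
s=cv2.imread('pics/s2.png')[:,:,::-1]
for p in((493.5,22,30),(491.2,20.1,30)): print(px('side',p))
# foot at side
g=cv2.cvtColor(s,cv2.COLOR_RGB2GRAY);m=(g<95).astype('u1');m[:, :255]=0;m[:,310:]=0;m[:262]=0;m[312:]=0
l=np.argwhere(m);print('side dark extents',l.min(0)[::-1],l.max(0)[::-1]); 
for c in((493.5,22),(491.2,20.1)):
  q=np.array([px('side',(c[0]+48*np.cos(t),c[1]+48*np.sin(t),z)) for z in(0,6) for t in np.linspace(0,6.28,60)]);print(q.min(0),q.max(0))
E
python3 go.py 653.6 94.7 90
```

```text
t2 ((310.10968017578125, 272.48870849609375), (30.805917739868164, 31.5745792388916), 171.5830078125) foot [493.7  22.6]
[513.7  16.7] -16.50298701123852 20.905250163751532
t4 ((310.1208801269531, 272.4682312011719), (30.88903045654297, 31.471694946289062), 179.75120544433594) foot [493.8  22.6]
[513.9  16.6] -16.41488114461112 21.02172190304321
[282.  280.6]
[281.6 281.4]
side dark extents [266 275] [298 300]
[264.2 274.6] [300.5 302. ]
[263.9 275.4] [300.2 302.8]
at [ 653.7 -154.4   93.3] yaw -12.8 j6 -7.0 F [ 0.4 -0.2 -0.1] open 86.8 t 17.5
shift [ -55.4 -242.9    3.3] turn 0.0 /10: [ -5.5 -24.3   0.3]
```

Camera and robot agree to 0.4 mm at the tray. I take the base at (493.7, 22.2) with key yaw -16°. Now regrip tray A.

Request:
{"name": "drive_tool", "arguments": {
  "plan": [-4,-15,0,0,-12,-50,0,0,-22,-95,0,0,-32,-140,0,0,-41,-180,0,0,-48,-210,0,0,-52,-230,0,0,-55,-241,0,0,-56,-244,0,0,-56,-244,0,0]
}}

```text
clock: 18.5
eef_pos: [653.3, 95.2, 93.5]
tcp_rot: [180.0, 0.0, -12.8]
contact_force: [0.8, -0.3, -0.5]
opening: 87.0
```

Request:
{"name": "drive_tool", "arguments": {
  "plan": [0,0,5,0,0,0,18,0,0,0,33,0,0,0,48,0,0,0,63,0,0,0,75,0,0,0,83,0,0,0,88,0,0,0,90,0,0,0,90,0]
}}

```text
clock: 19.5
eef_pos: [653.8, 94.8, 3.7]
tcp_rot: [-180.0, -0.0, -12.9]
contact_force: [-0.3, -0.3, 0.6]
opening: 86.9
```

Request:
{"name": "drive_tool", "arguments": {
  "plan": [0,0,0,0,0,0,0,0,0,0,0,0,0,0,0,0,0,0,0,0,0,0,0,0,0,0,0,0,0,0,0,0,0,0,0,0,0,0,0,0],
  "hand": -1,
  "newtons": 20
}}

```text
clock: 20.5
eef_pos: [653.9, 94.7, 4.0]
tcp_rot: [-180.0, -0.0, -12.9]
contact_force: [-1.4, 0.3, 5.2]
opening: 65.7
```

Request:
{"name": "drive_tool", "arguments": {
  "plan": [0,0,-3,0,0,0,-10,0,0,0,-20,0,0,0,-35,0,0,0,-50,0,0,0,-62,0,0,0,-70,0,0,0,-76,0,0,0,-79,0,0,0,-80,0]
}}

```text
clock: 21.5
eef_pos: [653.5, 94.7, 83.7]
tcp_rot: [180.0, 0.0, -12.9]
contact_force: [-0.7, 0.3, -1.4]
opening: 65.5
```

```bash
python3 go.py 493.7 22.2 83
```

```text
at [653.5  94.7  83.7] yaw -12.9 j6 14.0 F [-0.7  0.3 -1.4] open 65.5 t 21.5
shift [-139.6  106.3    0.7] turn 0.0 /10: [-14.   10.6   0.1]
```

Request:
{"name": "drive_tool", "arguments": {
  "plan": [-5,4,0,4,-18,14,0,11,-36,27,0,19,-54,41,0,27,-73,55,0,35,-91,69,0,43,-109,83,0,51,-124,95,0,58,-135,103,0,64,-139.6,106.3,0,66.4]
}}

```text
clock: 22.5
eef_pos: [491.9, 21.9, 82.7]
tcp_rot: [179.9, 0.0, -79.5]
contact_force: [-0.4, -1.2, -1.6]
opening: 65.3
```

Request:
{"name": "drive_tool", "arguments": {
  "plan": [0,0,0,0,0,0,0,0,0,0,3,0,0,0,10,0,0,0,20,0,0,0,30,0,0,0,38,0,0,0,43,0,0,0,45,0,0,0,45,0]
}}

```text
clock: 23.5
eef_pos: [493.6, 22.2, 38.2]
tcp_rot: [180.0, 0.0, -79.3]
contact_force: [0.8, -0.4, -1.6]
opening: 66.0
```

```bash
python3 go.py 493.7 22.2 25.7 -79.3
python3 - <<'E'
from h import *
b=snap('side','s5');c=snap('top','t5')
def q(i,x,y,h,n=400): return cv2.resize(i[y-h:y+h,x-h:x+h,::-1],(n,n),interpolation=cv2.INTER_CUBIC)
cv2.imwrite('pics/c5.png',np.hstack([q(b,282,275,35),q(c,310,272,35)]))
E
```

```text
at [493.6  22.2  38.2] yaw -79.3 j6 73.0 F [ 0.8 -0.4 -1.6] open 66.0 t 23.5
shift [ 0.  -0.1 12.5] turn 0.0 /10: [ 0.  -0.   1.3]
```

View pics/c5.png

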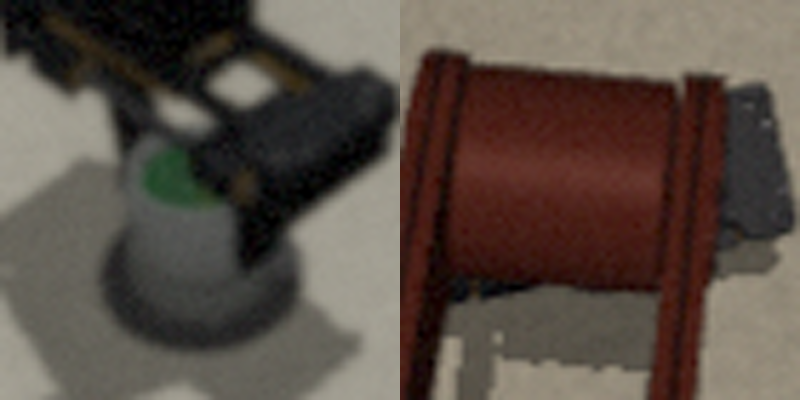

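The tray is held just above the base, concentric with it. I lower in two small steps and watch the force.

Request:
{"name": "drive_tool", "arguments": {
  "plan": [0,0,1,0,0,0,2,0,0,0,3,0,0,0,4,0,0,0,5,0,0,0,6,0,0,0,7,0,0,0,7,0,0,0,7,0,0,0,7,0]
}}

```text
clock: 24.6
eef_pos: [493.8, 22.2, 31.6]
tcp_rot: [-180.0, -0.0, -79.3]
contact_force: [-0.7, 0.3, -0.5]
opening: 65.1
```

Request:
{"name": "drive_tool", "arguments": {
  "plan": [0,0,1,0,0,0,2,0,0,0,3,0,0,0,4,0,0,0,5,0,0,0,5.5,0,0,0,6,0,0,0,6,0,0,0,6,0,0,0,6,0]
}}

```text
clock: 25.6
eef_pos: [493.7, 22.2, 25.9]
tcp_rot: [180.0, 0.0, -79.3]
contact_force: [-4.7, 0.4, 5.2]
opening: 65.5
```

Request:
{"name": "drive_tool", "arguments": {
  "plan": [0,0,0,0,0,0,0,0,0,0,0,0,0,0,0,0,0,0,-2,0,0,0,-10,0,0,0,-30,0,0,0,-60,0,0,0,-80,0,0,0,-90,0],
  "hand": 1
}}

```text
clock: 26.6
eef_pos: [495.3, 22.0, 118.4]
tcp_rot: [-179.8, -0.1, -79.3]
contact_force: [0.7, 0.1, 0.1]
opening: 87.4
```

```bash
python3 - <<'E'
from h import *
for i in range(3):
    a=snap('top','t6'); print(tray_fit('top',a,389,292,0))
E
python3 go.py 430 -212 110
```

```text
(array([ 430.08937418, -211.87468465]), np.float64(17.770654687004345), np.float64(21.27066055713208), np.int64(206), np.int64(5))
(array([ 430.24932036, -212.02991234]), np.float64(17.021935098700528), np.float64(21.00515079850697), np.int64(205), np.int64(6))
(array([ 430.15218657, -212.03654094]), np.float64(18.237694607903684), np.float64(21.26095131605479), np.int64(205), np.int64(7))
at [494.1  22.2 116. ] yaw -79.3 j6 73.0 F [-0.1 -0.2 -0.6] open 87.0 t 26.8
shift [218.1 106.5   6. ] turn 0.0 /10: [21.8 10.7  0.6]
```

Request:
{"name": "drive_tool", "arguments": {
  "plan": [7,3,0,-4,25,12,0,-12,53,26,0,-20,83,41,0,-28,113,55,0,-36,143,70,0,-44,173,85,0,-52,198,97,0,-60,212,104,0,-66,218,106.5,0,-70]
}}

```text
clock: 27.75
eef_pos: [428.1, -212.8, 113.8]
tcp_rot: [-179.9, 0.2, -9.2]
contact_force: [-0.2, 0.2, 0.0]
opening: 86.9
```

Request:
{"name": "drive_tool", "arguments": {
  "plan": [0,0,0,0,0,0,0,0,0,0,5,0,0,0,15,0,0,0,28,0,0,0,40,0,0,0,52,0,0,0,60,0,0,0,64,0,0,0,65,0]
}}

```text
clock: 28.75
eef_pos: [429.4, -211.6, 49.9]
tcp_rot: [-180.0, 0.1, -9.3]
contact_force: [-1.0, -0.1, -0.1]
opening: 87.0
```

```bash
python3 go.py 430.1 -212.2 3.7; python3 -c "
from h import *
print(w('top',437,318,10),w('top',446,321,150))"
```

```text
at [ 429.4 -211.6   49.9] yaw -9.3 j6 -26.0 F [-1.  -0.1 -0.1] open 87.0 t 28.8
shift [ 0.8  0.4 46.2] turn 0.0 /10: [0.1 0.  4.6]
[ 347.56469106 -358.98405084   10.        ] [ 349.59759212 -350.31675559  150.        ]
```

Request:
{"name": "drive_tool", "arguments": {
  "plan": [0.5,0.4,3,0,0.5,0.4,10,0,0.5,0.4,20,0,0.5,0.4,30,0,0.5,0.4,38,0,0.5,0.4,43,0,0.5,0.4,45,0,0.5,0.4,46,0,0.5,0.4,46,0,0.5,0.4,46,0]
}}

```text
clock: 29.75
eef_pos: [430.4, -212.5, 4.9]
tcp_rot: [180.0, -0.0, -9.3]
contact_force: [-0.2, -0.1, 0.5]
opening: 86.6
```

Request:
{"name": "drive_tool", "arguments": {
  "plan": [0,0,0,0,0,0,0,0,0,0,0,0,0,0,0,0,0,0,0,0,0,0,0,0,0,0,0,0,0,0,0,0,0,0,0,0,0,0,0,0],
  "hand": -1,
  "newtons": 20
}}

```text
clock: 30.75
eef_pos: [430.2, -212.3, 4.7]
tcp_rot: [180.0, -0.0, -9.3]
contact_force: [-0.6, 1.4, 2.4]
opening: 65.7
```

Request:
{"name": "drive_tool", "arguments": {
  "plan": [0,0,-3,0,0,0,-10,0,0,0,-20,0,0,0,-35,0,0,0,-52,0,0,0,-70,0,0,0,-85,0,0,0,-95,0,0,0,-99,0,0,0,-100,0]
}}

```text
clock: 31.75
eef_pos: [430.3, -212.4, 105.1]
tcp_rot: [180.0, -0.0, -9.3]
contact_force: [0.3, 0.1, -0.9]
opening: 65.4
```

```bash
python3 go.py 493.7 22.2 103
python3 - <<'E'
from h import *
np.set_printoptions(precision=1,suppress=True)
for i in range(2):
    a=snap('top','t7');b=snap('side','s7'); print('stack',tray_fit('top',a,310,270,22))
def q(i,x,y,h,n=380): return cv2.resize(i[y-h:y+h,x-h:x+h,::-1],(n,n),interpolation=cv2.INTER_CUBIC)
cv2.imwrite('pics/c6.png',np.hstack([q(a,310,270,25),q(b,282,275,25)]))
E
```

```text
at [ 430.3 -212.4  105.1] yaw -9.3 j6 -26.0 F [ 0.3  0.1 -0.9] open 65.4 t 31.8
shift [  24.7 -241.8    2.1] turn 0.0 /10: [  2.5 -24.2   0.2]
stack (array([493.8,  22.4]), np.float64(-17.62919364366314), np.float64(20.6072348226792), np.int64(210), np.int64(7))
stack (array([493.9,  22.5]), np.float64(-17.934265111274186), np.float64(20.584727658676357), np.int64(208), np.int64(7))
```

View pics/c6.png

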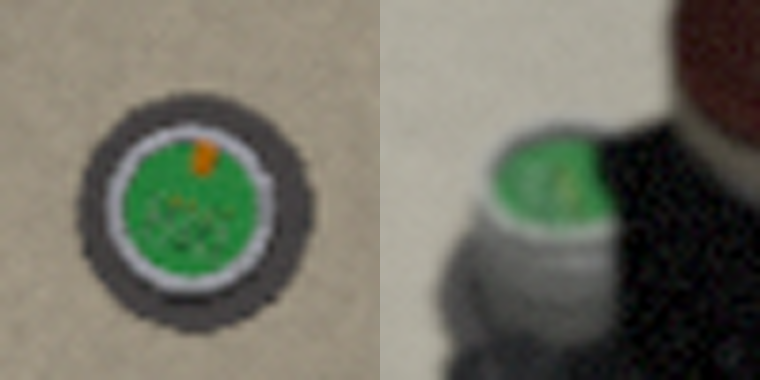

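Tray A is seated level on the base at (493.8, 22.4), key about -17.6°. Now tray B goes on top.

Request:
{"name": "drive_tool", "arguments": {
  "plan": [1,-10,0,2,4,-35,0,6,7,-70,0,11,10,-105,0,16,14,-140,0,21,18,-175,0,26,21,-205,0,30,23,-228,0,33,24.5,-239,0,35,24.5,-241.8,0,35]
}}

```text
clock: 32.95
eef_pos: [493.0, 23.7, 103.8]
tcp_rot: [180.0, 0.1, -44.2]
contact_force: [-1.0, 0.0, -1.3]
opening: 65.1
```

Request:
{"name": "drive_tool", "arguments": {
  "plan": [0,0,0,0,0,0,0,0,0,0,3,0,0,0,10,0,0,0,19,0,0,0,27,0,0,0,33,0,0,0,36,0,0,0,37,0,0,0,37,0]
}}

```text
clock: 33.95
eef_pos: [493.4, 22.4, 67.5]
tcp_rot: [180.0, 0.0, -44.3]
contact_force: [0.3, -0.6, -0.9]
opening: 65.7
```

```bash
python3 go.py 493.7 22.2 54.8 -44.3
```

```text
at [493.4  22.4  67.5] yaw -44.3 j6 38.0 F [ 0.3 -0.6 -0.9] open 65.7 t 34.0
shift [ 0.4 -0.1 12.7] turn 0.0 /10: [ 0.  -0.   1.3]
```

Request:
{"name": "drive_tool", "arguments": {
  "plan": [0.3,0,1,0,0.3,0,2,0,0.3,0,3,0,0.3,0,4,0,0.3,0,5,0,0.3,0,6,0,0.3,0,7,0,0.3,0,7,0,0.3,0,7,0,0.3,0,7,0]
}}

```text
clock: 34.95
eef_pos: [493.5, 22.2, 60.6]
tcp_rot: [-180.0, -0.0, -44.3]
contact_force: [-0.5, 0.7, -1.3]
opening: 65.5
```

Request:
{"name": "drive_tool", "arguments": {
  "plan": [0,0,1,0,0,0,2,0,0,0,3,0,0,0,4,0,0,0,5,0,0,0,5.5,0,0,0,6,0,0,0,6,0,0,0,6,0,0,0,6,0]
}}

```text
clock: 35.95
eef_pos: [493.5, 22.2, 54.7]
tcp_rot: [-180.0, -0.0, -44.3]
contact_force: [-0.2, 0.4, 1.2]
opening: 65.5
```

Request:
{"name": "drive_tool", "arguments": {
  "plan": [0,0,0,0,0,0,0,0,0,0,0,0,0,0,0,0,0,0,-2,0,0,0,-15,0,0,0,-50,0,0,0,-90,0,0,0,-130,0,0,0,-160,0],
  "hand": 1
}}

```text
clock: 36.95
eef_pos: [494.4, 22.1, 218.6]
tcp_rot: [-179.9, -0.2, -44.3]
contact_force: [0.3, -0.1, -0.5]
opening: 87.0
```

Request:
{"name": "drive_tool", "arguments": {
  "plan": [0,0,-15,8,0,0,-30,16,0,0,-40,24,0,0,-45,32,0,0,-45,40,0,0,-45,46,0,0,-45,50,0,0,-45,50,0,0,-45,50,0,0,-45,50],
  "hand": 0.2
}}

```text
clock: 37.95
eef_pos: [493.5, 22.2, 259.9]
tcp_rot: [-180.0, -0.0, -94.2]
contact_force: [1.1, 0.0, -0.7]
opening: 52.4
```

```bash
python3 go.py 606 324 260 -94
python3 - <<'E'
from h import *
np.set_printoptions(precision=1,suppress=True)
a=snap('top','t8');b=snap('side','s8'); 
cv2.imwrite('pics/c7.png',np.hstack([cv2.resize(a[195:250,180:240,::-1],(480,440),interpolation=cv2.INTER_CUBIC),cv2.resize(b[145:205,248:290,::-1],(308,440),interpolation=cv2.INTER_CUBIC)]))
E
```

```text
at [493.5  22.2 259.9] yaw -94.2 j6 88.0 F [ 1.1  0.  -0.7] open 52.4 t 38.0
shift [-3.092e+02 -9.010e+01 -1.000e-01] turn -0.2 /10: [-30.9  -9.   -0. ]
```

View pics/c7.png

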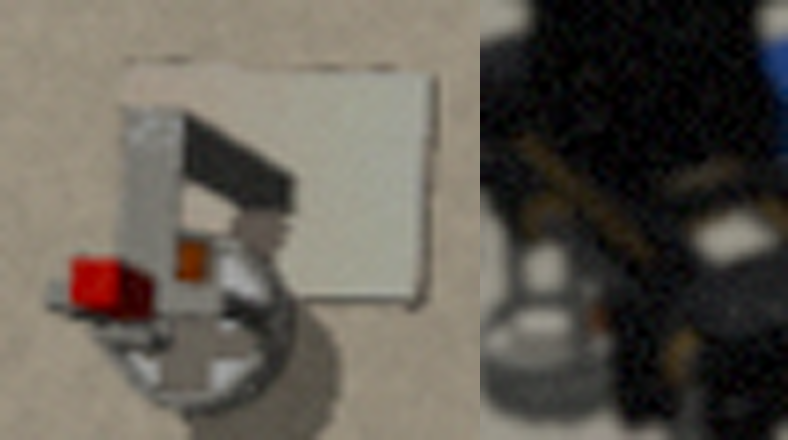

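Run:
```python
from h import *
np.set_printoptions(precision=1,suppress=True)
f=lambda x,y,z:w('top',180+(x+.5)/8-.5,195+(y+.5)/8-.5,z)
g=f(94.5,281.5,225);k=f(192,262,114);print('grip',g,'key',k,k-g)
P=[f(432,72,12),f(416,302,12),f(123,63,12)];print(P)
c=(P[1]+P[2])/2;d=P[0]-P[1];d/=np.hypot(*d[:2]);print('hook',c-65*d,np.degrees(np.arctan2(d[1],d[0])),np.hypot(*(P[0]-P[1])[:2]),np.hypot(*(P[0]-P[2])[:2]))
# strip left/right edges upper face z170: near post and near tip
print('strip',[f(*q,170) for q in((120,108),(184,110),(118,255),(178,240))])
print('side grip',w('side',254,157,225),px('side',g))
```

```text
grip [606.3 323.7 225. ] key [627.  322.2 114. ] [  20.7   -1.5 -111. ]
[array([713.1, 256.7,  12. ]), array([623.1, 263.3,  12. ]), array([719.7, 377.6,  12. ])]
hook [606.6 325.2  12. ] -4.177778746148164 90.26533475444566 121.08472989627542
strip [array([673.7, 331.8, 170. ]), array([672.4, 309.6, 170. ]), array([622.5, 332.3, 170. ]), array([627.2, 311.6, 170. ])]
side grip [604.8 323.  225. ] [254.4 156.8]
```

All measures agree: the grip is at (606.3, 323.7), carrier and hook yaw about -4°. I approach at z 260, then descend to TCP z 198.

Request:
{"name": "drive_tool", "arguments": {
  "plan": [-12,-4,0,0,-40,-12,0,0,-80,-23,0,0,-122,-35,0,0,-164,-48,0,0,-206,-60,0,0,-248,-72,0,0,-282,-82,0,0,-302,-88,0,0,-309,-90.3,0,0]
}}

```text
clock: 39.05
eef_pos: [606.3, 326.7, 258.5]
tcp_rot: [179.9, 0.0, -94.1]
contact_force: [-0.1, -0.9, -0.1]
opening: 52.3
```

Request:
{"name": "drive_tool", "arguments": {
  "plan": [0,0,0,0,0,0,0,0,0,0,3,0,0,0,8,0,0,0,13,0,0,0,17,0,0,0,19,0,0,0,20,0,0,0,20,0,0,0,20,0]
}}

```text
clock: 40.05
eef_pos: [606.7, 323.7, 239.8]
tcp_rot: [-180.0, 0.0, -94.3]
contact_force: [0.2, 0.9, 0.9]
opening: 52.6
```

```bash
python3 go.py 606.3 323.7 198 -94
```

```text
at [606.7 323.7 239.8] yaw -94.3 j6 116.0 F [0.2 0.9 0.9] open 52.6 t 40.0
shift [ 0.   0.4 41.8] turn -0.3 /10: [0.  0.  4.2]
```

Request:
{"name": "drive_tool", "arguments": {
  "plan": [0,0,4,0,0,0,10,0,0,0,17,0,0,0,24,0,0,0,31,0,0,0,36,0,0,0,40,0,0,0,41.5,0,0,0,41.5,0,0,0,41.5,0]
}}

```text
clock: 41.05
eef_pos: [606.8, 323.6, 198.4]
tcp_rot: [-180.0, 0.0, -94.3]
contact_force: [0.5, 0.8, -1.1]
opening: 52.2
```

Request:
{"name": "drive_tool", "arguments": {
  "plan": [0,0,0,0,0,0,0,0,0,0,0,0,0,0,0,0,0,0,0,0,0,0,0,0,0,0,0,0,0,0,0,0,0,0,0,0,0,0,0,0],
  "hand": -1,
  "newtons": 35
}}

```text
clock: 42.05
eef_pos: [606.6, 323.7, 198.1]
tcp_rot: [-180.0, 0.0, -94.3]
contact_force: [-0.2, 1.0, -0.1]
opening: 15.5
```

Request:
{"name": "drive_tool", "arguments": {
  "plan": [0,0,-3,0,0,0,-7,0,0,0,-12,0,0,0,-18,0,0,0,-24,0,0,0,-30,0,0,0,-34,0,0,0,-36,0,0,0,-37,0,0,0,-37,0]
}}

```text
clock: 43.05
eef_pos: [606.6, 323.6, 235.0]
tcp_rot: [180.0, -0.0, -94.3]
contact_force: [0.2, -0.2, -2.6]
opening: 15.7
```

Request:
{"name": "drive_tool", "arguments": {
  "plan": [0,3,0,0,0,9,0,0,0,19,0,0,0,32,0,0,0,46,0,0,0,60,0,0,0,74,0,0,0,85,0,0,0,92,0,0,0,95,0,0]
}}

```text
clock: 44.05
eef_pos: [511.1, 330.8, 235.2]
tcp_rot: [-180.0, 0.0, -94.2]
contact_force: [0.3, -0.3, -2.0]
opening: 16.0
```

```bash
python3 go.py 493.7 22.2 270
python3 - <<'E'
from h import *
np.set_printoptions(precision=1,suppress=True)
a=snap('top','t9');b=snap('side','s9')
print('stack',tray_fit('top',a,311,270,50))
def q(i,x,y,h,n=390): return cv2.resize(i[y-h:y+h,x-h:x+h,::-1],(n,n),interpolation=cv2.INTER_CUBIC)
cv2.imwrite('pics/c8.png',np.hstack([q(b,235,180,60),q(b,282,270,25)]))
E
```

```text
at [511.1 330.8 235.2] yaw -94.2 j6 120.0 F [ 0.3 -0.3 -2. ] open 16.0 t 44.0
shift [309.1  -5.5 -34.8] turn 0.0 /10: [30.9 -0.6 -3.5]
stack (array([493.4,  22.8]), np.float64(-20.78036679932264), np.float64(21.61133904404253), np.int64(217), np.int64(5))
```

View pics/c8.png

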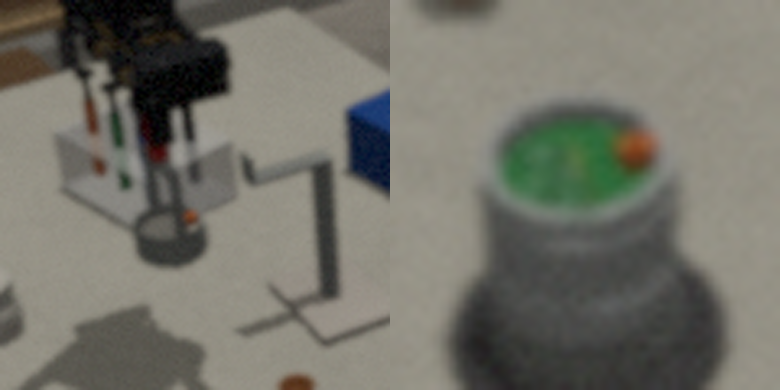

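The carrier is free of the hook and hangs level, and the stack shows two trays seated. I carry it over the stack.

Request:
{"name": "drive_tool", "arguments": {
  "plan": [10,0,0,1,35,-1,0,3,72,-1,0,5,112,-2,0,7,152,-3,0,9,192,-3,0,11,232,-4,0,12,270,-5,0,13,297,-5,0,14,309,-5.5,0,14]
}}

```text
clock: 45.15
eef_pos: [494.1, 19.0, 235.2]
tcp_rot: [-180.0, -0.0, -108.5]
contact_force: [0.1, -0.2, -1.7]
opening: 15.6
```

Request:
{"name": "drive_tool", "arguments": {
  "plan": [0,0,0,0,0,0,0,0,0,0,2,0,0,0,6,0,0,0,11,0,0,0,16,0,0,0,20,0,0,0,22,0,0,0,23,0,0,0,23,0]
}}

```text
clock: 46.15
eef_pos: [494.3, 22.1, 211.9]
tcp_rot: [180.0, -0.0, -108.3]
contact_force: [0.7, 0.8, -1.1]
opening: 15.9
```

```bash
python3 go.py 493.8 22.4 198 -108
python3 - <<'E'
from h import *
np.set_printoptions(precision=1,suppress=True)
b=snap('side','s10')
print([px('side',(493.7,22.4,z)) for z in (86,92,128)])
cv2.imwrite('pics/c9.png',cv2.resize(b[190:310,220:340,::-1],(600,600),interpolation=cv2.INTER_CUBIC))
E
```

```text
at [494.3  22.1 211.9] yaw -108.3 j6 102.0 F [ 0.7  0.8 -1.1] open 15.9 t 46.1
shift [-0.2  0.5 13.9] turn -0.3 /10: [-0.   0.1  1.4]
[array([281. , 264.7]), array([280.9, 262.9]), array([280.2, 252.2])]
```

View pics/c9.png

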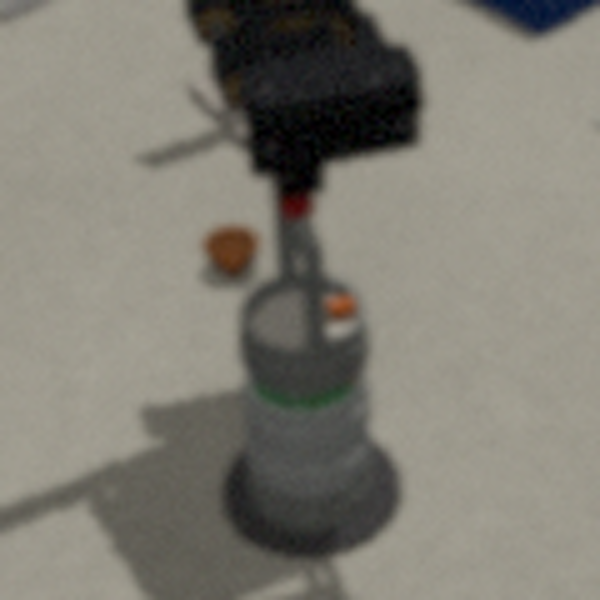

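The carrier is concentric above the stack, key in line. Lower gently.

Request:
{"name": "drive_tool", "arguments": {
  "plan": [0,0.5,1,0,0,0.5,2,0,0,0.5,3,0,0,0.5,4,0,0,0.5,5,0,0,0.5,6,0,0,0.5,7,0,0,0.5,8,0,0,0.5,8,0,0,0.5,8,0]
}}

```text
clock: 47.2
eef_pos: [493.8, 22.3, 204.0]
tcp_rot: [180.0, -0.0, -108.3]
contact_force: [-0.2, 0.4, -1.6]
opening: 15.7
```

Request:
{"name": "drive_tool", "arguments": {
  "plan": [0,0,1,0,0,0,2,0,0,0,3,0,0,0,4,0,0,0,4.5,0,0,0,5,0,0,0,5.5,0,0,0,6,0,0,0,6,0,0,0,6,0]
}}

```text
clock: 48.2
eef_pos: [493.9, 22.3, 198.1]
tcp_rot: [-180.0, 0.0, -108.3]
contact_force: [0.2, 0.5, -1.4]
opening: 15.4
```

Request:
{"name": "drive_tool", "arguments": {
  "plan": [0,0,0.5,0,0,0,1,0,0,0,1,0,0,0,1,0,0,0,1,0,0,0,1,0,0,0,1,0,0,0,1,0,0,0,1,0,0,0,1,0]
}}

```text
clock: 49.2
eef_pos: [494.3, 22.3, 198.0]
tcp_rot: [-179.9, 0.0, -108.3]
contact_force: [-1.2, 0.6, 5.5]
opening: 16.0
```

Contact at exactly the seated height. Release, rise and move aside.

Request:
{"name": "drive_tool", "arguments": {
  "plan": [0,0,0,0,0,0,0,0,0,0,0,0,0,0,0,0,0,0,0,0,0,0,-3,0,0,0,-15,0,0,0,-40,0,0,0,-70,0,0,0,-90,0],
  "hand": 0.2
}}

```text
clock: 50.2
eef_pos: [494.6, 22.2, 290.4]
tcp_rot: [-179.8, 0.0, -108.3]
contact_force: [0.5, 1.0, -0.3]
opening: 52.1
```

Request:
{"name": "drive_tool", "arguments": {
  "plan": [10,0,0,0,30,0,0,0,60,0,0,0,90,0,0,0,120,0,0,0,150,0,0,0,175,0,0,0,190,0,0,0,198,0,0,0,200,0,0,0]
}}

```text
clock: 51.2
eef_pos: [430.5, -168.3, 286.7]
tcp_rot: [180.0, 0.0, -108.4]
contact_force: [0.5, -0.8, -0.6]
opening: 52.4
```

```bash
python3 go.py 493.8 22.4 198 -108
python3 - <<'E'
from h import *
b=snap('side','s11');a=snap('top','t11')
print(px('top',(493.7,22.4,114)),px('side',(493.7,22.4,114)))
cv2.imwrite('pics/c10.png',np.hstack([cv2.resize(b[190:400,240:450,::-1],(560,560),interpolation=cv2.INTER_CUBIC),np.vstack([cv2.resize(a[245:295,285:335,::-1],(230,230),interpolation=cv2.INTER_CUBIC),np.zeros((330,230,3),'u1')])]))
E
```

```text
at [ 430.5 -168.3  286.7] yaw -108.4 j6 77.0 F [ 0.5 -0.8 -0.6] open 52.4 t 51.2
shift [-200.9    0.    88.7] turn -0.4 /10: [-20.1   0.    8.9]
[308.60007641 271.39964689] [280.46041512 256.40259878]
```

View pics/c10.png

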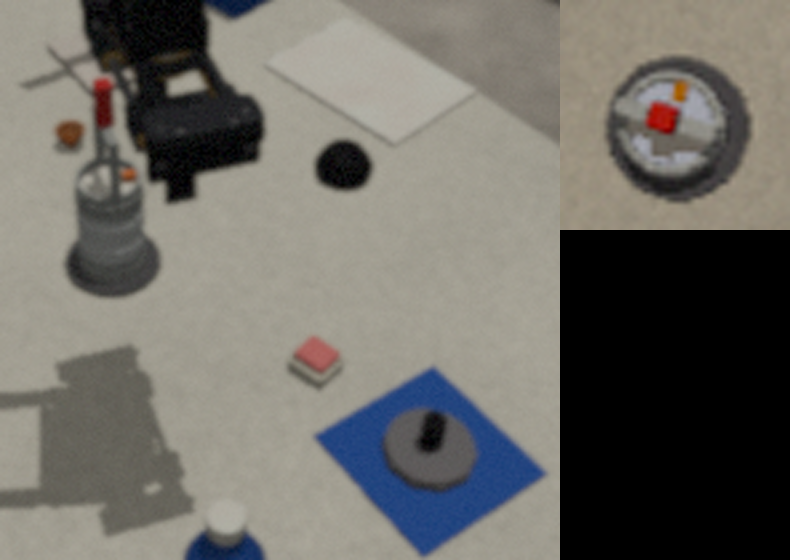

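The stack stands upright with the carrier on top, key in line. The lid lies flat in the middle of the mat and the bystanders are in place. I check that no further green tray is hidden, then hand in.

Run:
```python
from h import *
for f in('t11','t0','s11','s0'):
    f={'t0':'top0','s0':'side0'}.get(f,f);h=cv2.cvtColor(cv2.imread(f'pics/{f}.png'),cv2.COLOR_BGR2HSV)
    m=((h[...,0]>45)&(h[...,0]<75)&(h[...,1]>110)&(h[...,2]>60)).astype('u1');n,l,s,c=cv2.connectedComponentsWithStats(m)
    print(f,[(c[i].round().tolist(),int(s[i,4])) for i in range(1,n) if s[i,4]>15])
a=cv2.imread('pics/t11.png')[:,:,::-1];h=cv2.cvtColor(a,cv2.COLOR_RGB2HSV).astype(int)[255:290,290:330]
for nm,m,z in(('red',((h[...,0]<3)|(h[...,0]>174))&(h[...,1]>180)&(h[...,2]>150),225),('key',(h[...,0]>8)&(h[...,0]<20)&(h[...,1]>130),114)):
    p=np.argwhere(m).mean(0);print(nm,m.sum(),w('top',p[1]+290,p[0]+255,z).round(1))
finish_job()
```

```text
t11 []
top0 [([285.0, 220.0], 196), ([388.0, 292.0], 205)]
s11 []
side0 [([314.0, 242.0], 63), ([316.0, 349.0], 127)]
red 13 [493.8  23.4 225. ]
key 9 [513.6  16.1 114. ]
the job is handed in; nothing more can be done
```

The job is handed in after about 51 s of the 210 s allowed, and it looks complete. `finish_job` reports no verdict, so this rests on my own checks.

- **Lid:** I lifted it off by the knob and left it flat on the mat. In the last side picture it lies flat near the mat's centre.
- **Trays:** Two bur trays were present, and both went onto the base. The gripper height on each matched the seated height to within about 0.3 mm. The first showed clear contact force (5 N); the second showed only about 1 N. A colour search of both cameras found no other green tray, at the start or at the end.
- **Carrier:** I raised it 37 mm, drew it 95 mm off the hook and seated it on top. Contact came at the expected gripper height, 198 mm. From above, its grip is within about 1 mm of the base axis and its key is at about -18°; the base key is at about -16°.
- **Release:** The gripper was let go, moved about 200 mm aside and raised to about 287 mm. The bystanders in the last crop (jaw model, dish, mouse, bottle) look unmoved; the phone and jar were outside it.

Two readings did not agree:
- **Base position:** the gripped lid knob suggested a position about 2.5 mm from the camera's reading, which the lid's play explains. I used the camera value, since it matched the arm to 0.4 mm on a tray of known position.
- **Second tray's key:** one camera fit read -21° for its key, against -16° to -18° elsewhere. That is well inside the tolerance.

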